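Open the power pack's cover and tighten its click-stop filler cap

ROBOT

A 6-joint arm with a two-finger parallel gripper is mounted at the origin on the work surface. World frame = base frame: x ahead of the robot, y to its left, z up, the work surface at z = 0. Lengths are in m, angles in degrees, forces in N, time in s.
With the tool pointing down it reaches from about 0.25 to 0.725 m from the base axis. Payload 9.7 kg.
Tool frame: the origin (TCP) lies midway between the tips of the shut fingers; the grasp point (between the pads) lies 19 mm behind it; z points along the fingers, y is the line along which they close (so a half turn about z gives the same grasp; the last joint's range is limited). The gripper opens to 85 mm and grips with 20 to 120 N. Pads are 22 mm wide; open, the fingers measure 114 mm over their backs; the gripper's body (76 mm by 85 mm) begins 54 mm behind the grasp point. The pads swing forward as they close: fully open they stand 13 mm farther back than shut.
Start: joints at [-74.886, 4.979, 10.078, 95.1, 0, 90], TCP at [0.143, -0.531, 0.231] pointing down, gripper open.
Joint ranges: [-179.16, 179.16], [-48.56, 103.87], [-65.8, 70.77], [-126.05, 130.52], [-82.76, 87.17], [-180, 180]. Speed limits (degrees/s): [127.2, 127.2, 147.25, 180, 180, 180].

INTERFACE

Orientations are given as [roll, pitch, yaw] about the fixed x, y, z axes, in that order (R = Rz(yaw) Ry(pitch) Rx(roll)).
In Python, from workcell import bot gives the robot as it stands.
- The arm moves only by the shell command python3 -m crank 'ROWS' [FORCE]. ROWS is JSON, a list of rows, each an object with "gripper": the finger opening in mm, from 0 to 85.4; "travel": the shift along the tool's x, y, z in mm, a list of three; "twist": the turn, a rotation vector about the tool's x, y, z in rad, a list of three. In form: [{"gripper": gripper, "travel": [tx, ty, tz], "twist": [rx, ry, rz]}, ...]. A call has 1 to 12 rows; each row shifts and turns the commanded pose from where the row before left it, along the tool's axes as they then stand; what a row does not reach is not made up. A row lasts 1/8 s, in which the tool goes at most 62.5 mm and 10.7 degrees, less where a joint would pass 70% of its speed; a pose out of reach is approached as far as the arm can. A call is refused whole if a number of a shift passes 62.5 or a number of a turn 0.188, either way. A call with a gripper value outside its range is refused whole. The fingers move at their own pace and stop on an object; FORCE is the grip in N (left out, the last holds). Time passes only in rows, so rows that do not move let the fingers close. It gives the time, the measured TCP pose, the force, the opening and the grip force at its end, in the units of the state.
- bot.get_obs(): the state, without advancing time (a new reading comes with each control period).
- bot.camera(name): name is "scene" or "top" or "wrist"; returns the picture (480x640x3 uint8, red, green, blue); there is no depth.
- bot.calibration(name): a dict with "vfov" (degrees; the focal length in pixels is half the picture's height over the tangent of half this angle, whatever the lens; pixels are square), "cx", "cy" (the principal point, pixels), "camera_from_world" (4x4, takes a point from world to camera coordinates). Camera axes: x right, y down, z forward; pixel columns grow to the right and rows downward; lengths in m; the calibration is good to about 2 mm. A picture is of the moment at which its call begins: read the wrist's pose just before it. calibration takes no time and is no camera call; for the wrist camera it gives the pose at the moment of the call.
- bot.job_done(): hands the job in; it is judged then, once.
The state is a dict: "time": time; "q": joint angles; "qd": joint speeds; "joint_efforts": joint torques, N m; "ee_pos": TCP position; "tcp_rot": TCP orientation; "wrist_force": force on the tool from outside, world axes, zero at the start; "torque": the same for the moment, N m; "opening": finger opening in m; "grasp_force": force on a finger pad.
Only numpy, scipy, OpenCV 4.12 (cv2) and the standard library are available. Lean on these libraries where they do the work, as an engineer would, in place of code of your own. Each camera call takes 0.05 s, during which the arm holds its last target. There are 200 camera calls.

TASK

Swing the hinged grey cover of the blue hydraulic power pack right over until it rests on its stop, setting it down gently: do not fling it, drop it onto the stop or let it fall shut. Then screw the loose yellow filler cap inside clockwise until it is fully tight and its ratchet slips under your hand (a slip of about half a radian is plenty; do not keep ratcheting it round), let go, and leave the cover open and the things on the bench where they are.

Things in the scene. Friction and masses are not known exactly. Their poses are not given: they have to be found in the camera images.
- pack: blue steel hydraulic power pack fixed on the bench: open-topped tank 200 mm along its x, 240 along y, 110 high, walls 5, with a motor (100 mm diameter, 150 long) on its -y end. Origin: centre of its underside, z up. Inside, a deck 45 mm above the underside carries the filler neck and yellow cap, 20 mm towards -x of centre. The cover is hinged along y at the +x rim; +x points roughly to the robot's left
- cover (a joint): angle of the grey steel cover (204 x 246 x 6 mm, about 0.5 kg) about its hinge: 0 closed, grows as it opens, rests on its stop at 1.92 rad. Free hinge, no spring: it balances near upright, at about 1.5 rad, falls shut below that and falls onto the stop above it
- cover_hinge (a point): point on the cover's hinge line, mid-length: 100 mm towards the pack's +x from its origin, 111 mm above its underside. Axes turn with the cover (x, y, z as the pack's when closed). The cover opens by turning positively about its own y
- cover_handle (a point): middle of the cover's black round handle bar: 12 mm thick, 110 mm long, along the pack's y, its centre line 40 mm above the cover's top face on two end posts; 180 mm from the hinge along the cover and 46 mm off the hinge plane. The cover's free edge is 24 mm beyond the bar. It is free to pivot between fingers that pinch it across
- thread (a joint): how far the cap's screw thread is turned, rad, growing clockwise from above: fully tight (home) at 3.0. It starts an unknown way short of that, 0.8 to 2.2 rad. Turns against a light drag of 0.12 N m
- ratchet (a joint): how far the cap has slipped on its ratchet, rad: 0 at the start, grows when the cap is turned clockwise beyond fully tight with about 0.8 N m, a steady torque with no hard end. The cap is sprung on its ratchet (4 N m per rad): once the thread is home it winds up by about 0.2 rad, the torque rising from 0.12 to 0.8 N m, before the ratchet slips, and springs back by that when let go. Turning the cap back unscrews the thread
- cap_grip (a point): on the axis of the round fluted yellow cap (diameter 57 mm over its flutes, 54 mm inside them, 30 mm tall) 18 mm above its underside; the cap's top is 12 mm higher, 20 mm below the tank's rim, and its underside is 15 mm above the deck. It can be gripped across any diameter from above
- oil_bottle: grey oil bottle, 72 mm diameter, 190 mm tall, standing; origin at the centre of its underside. Bystander, leave alone
- wrench: steel wrench, 180 mm long, about 10 mm high, lying flat along its x. Bystander, leave alone
- offcut: wood offcut 140 x 60 x 30 mm lying flat; origin at the centre of its underside. Bystander, leave alone
- tin: steel tin, 80 mm diameter, 90 mm tall, standing; origin at the centre of its underside. Bystander, leave alone

How it is judged (in metres and radians):
On the way, in this order (a step that is already met when the one before it is completed fails the run):
1. the cover is open on its stop (value of joint cover above 1.87 rad), for 0.3 s.
2. the cap is fully tight and its ratchet has slipped (value of joint thread above 2.95 rad and value of joint ratchet above 0.1 rad), for 0.1 s.
At the end, for the whole second after the job is handed in: The cover rests on its stop (within 0.05 rad), the cap's thread is home (within 0.1 rad) and its ratchet has slipped by 0.1 to 2 rad, all at rest, and no bystander is more than 30 mm from where it stood (value of joint cover above 1.87 rad and value of joint thread above 2.9 rad and value of joint ratchet between 0.1 and 2 rad and velocity of joint cover between -0.1 and 0.1 rad/s and velocity of joint each of ratchet, thread below 0.1 rad/s and distance of each of oil_bottle, wrench, offcut, tin from where it was at the start of the episode below 0.03 m); the robot touches nothing.
It fails at once if the cover is flung, dropped onto its stop or let fall shut (over 2.2 rad/s) (velocity of joint cover above 2.2 rad/s or velocity of joint cover below -2.2 rad/s).
It fails at once if the cap is ratcheted round more than 2 rad (value of joint ratchet above 2 rad).
It fails at once if a bystander is moved by more than 30 mm (distance of any of oil_bottle, wrench, offcut, tin from where it was at the start of the episode above 0.03 m).
It also fails if it takes over 70 s, if anything falls off the work surface, if the arm or the gripper's body presses on something with over 40 N, if the wrist force passes 120 N, or if a joint passes its speed limit or range.

## Working session

There is one attempt and no reset: what is moved stays moved. The work goes in short steps, Python scripts to look and compute and a shell command to move; the robot and the scene stay as the last step left them, time stands still between calls to the robot, and variables do not carry over. Pictures are saved under pics/ and viewed, at most 10 in all, crops included, and the job is handed in when it is done.

```bash
ls; mkdir -p pics
python3 - <<'E'
from workcell import bot
import cv2, numpy as np
o=bot.get_obs(); print(o)
for n in("scene","top"):
    c=bot.calibration(n); print(n,c)
    cv2.imwrite(f"pics/{n}0.png",bot.camera(n)[:,:,::-1])
E
```

```text
pics
{'time': 0.0, 'q': array([-7.48873843e+01,  5.01073120e+00,  1.00347471e+01,  9.50990466e+01,
        2.10077031e-03,  9.00002995e+01]), 'qd': array([-0.04890258,  0.04404687, -0.01947117,  0.07134197,  0.10631025,
       -0.14678319]), 'joint_efforts': array([ 1.48746716e-03, -5.20401835e+01,  4.64788413e+01,  1.71105325e-02,
        2.27067871e-04,  4.96515895e-06]), 'ee_pos': array([ 0.14334602, -0.53075916,  0.23058923]), 'tcp_rot': array([-1.79924969e+02, -2.10037630e-03,  1.51123135e+01]), 'wrist_force': array([-0.15573686,  0.32085078, -0.03460715]), 'torque': array([ 0.01676189,  0.00026919, -0.0595375 ]), 'grasp_force': 0.0, 'opening': 0.08530294436310076}
scene {'vfov': 52.65663973767914, 'cx': 321.55200159151605, 'cy': 244.6618919514403, 'camera_from_world': array([[ 0.68858033,  0.72512608,  0.00702128, -0.36221423],
       [ 0.5664324 , -0.53178868, -0.62956742, -0.20953028],
       [-0.45278192,  0.43748482, -0.77691413,  1.51654506],
       [ 0.        ,  0.        ,  0.        ,  1.        ]])}
top {'vfov': 42.718054457887774, 'cx': 315.7616857008073, 'cy': 236.69520468371644, 'camera_from_world': array([[ 0.00380942, -0.9999804 ,  0.00496942, -0.02469779],
       [-0.99716403, -0.00417211, -0.07514308,  0.50582679],
       [ 0.07516234, -0.00466907, -0.99716038,  1.52473536],
       [ 0.        ,  0.        ,  0.        ,  1.        ]])}
```

View pics/scene0.png

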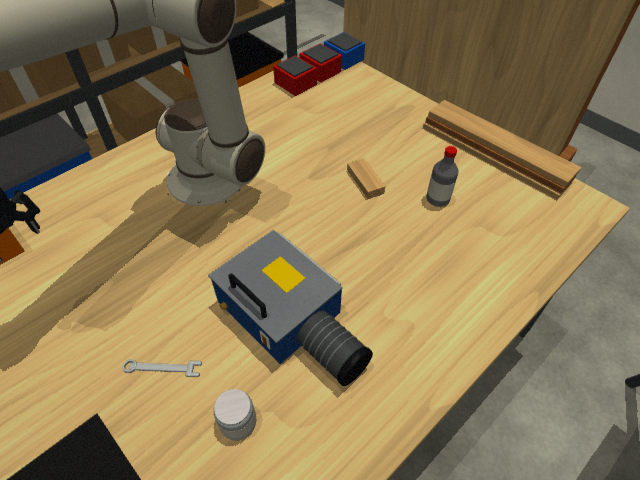

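View pics/top0.png

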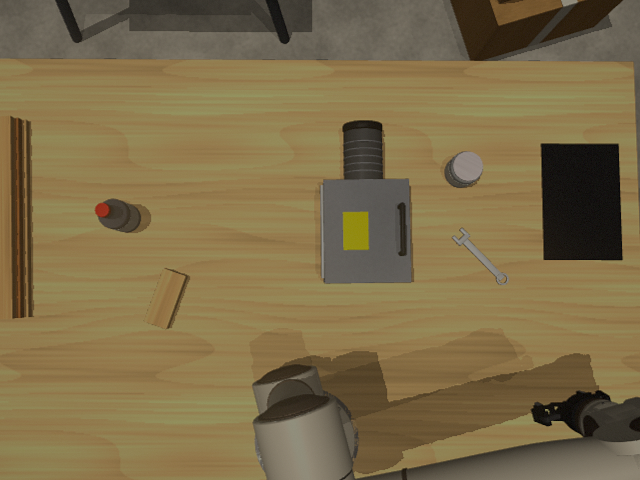

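The scene shows the pack with its cover closed. In the top view the cover's corners are at about (322,180), (410,180), (412,282) and (321,282), the handle is at (402,230), and the motor points towards world +x. The hinge is on the left (+y).

```bash
cat > h.py <<'E'
from workcell import bot
import cv2, numpy as np
from scipy.spatial.transform import Rotation as R
def ray(c,uv):
    f=240/np.tan(np.radians(c["vfov"]/2)); M=np.array(c["camera_from_world"])
    d=M[:3,:3].T@np.array([(uv[0]-c["cx"])/f,(uv[1]-c["cy"])/f,1]); return -M[:3,:3].T@M[:3,3],d
def onz(c,uv,z):
    o,d=ray(c,uv); return (o+d*(z-o[2])/d[2])[:3]
def proj(c,p):
    f=240/np.tan(np.radians(c["vfov"]/2)); q=np.array(c["camera_from_world"])@np.append(p,1)
    return np.array([c["cx"]+f*q[0]/q[2],c["cy"]+f*q[1]/q[2]])
E
python3 - <<'E'
from h import *
im=cv2.imread("pics/top0.png").astype(int); c=bot.calibration("top")
sat=im.max(2)-im.min(2); v=im.max(2)
m=((sat<25)&(v>60)).astype(np.uint8); m[:183]=0;m[300:]=0;m[:,:300]=0;m[:,430:]=0
y=((im[:,:,2]-im[:,:,0]>60)); y[:205]=0;y[255:]=0;y[:,:338]=0;y[:,373:]=0
m=m|y.astype(np.uint8)
cs,_=cv2.findContours(cv2.morphologyEx(m,cv2.MORPH_CLOSE,np.ones((5,5))),0,2); k=max(cs,key=cv2.contourArea)
r=cv2.minAreaRect(k); print(r)
for p in cv2.boxPoints(r): print(p,onz(c,p,.117))
d=(v<45).astype(np.uint8); d[:200]=0;d[260:]=0;d[:,:392]=0;d[:,409:]=0
k=max(cv2.findContours(d,0,2)[0],key=cv2.contourArea); r=cv2.minAreaRect(k); print(r,onz(c,r[0],.157))
E
```

```text
((365.0, 232.5), (99.0, 90.0), 90.0)
[320. 183.] [ 0.62627319 -0.03178172  0.117     ]
[410. 183.] [ 0.62726085 -0.24536705  0.117     ]
[410. 282.] [ 0.39295425 -0.24355398  0.117     ]
[320. 282.] [ 0.39214884 -0.03255211  0.117     ]
((401.6626892089844, 227.0431365966797), (48.104007720947266, 6.09360408782959), 88.15238952636719) [ 0.51856128 -0.21905293  0.157     ]
```

```bash
python3 -m crank '[{"gripper":85,"travel":[40,-18.5,-6],"twist":[0,0,0]},{"gripper":85,"travel":[40,-18.5,-6],"twist":[0,0,0]},{"gripper":85,"travel":[40,-18.5,-6],"twist":[0,0,0]},{"gripper":85,"travel":[40,-18.5,-6],"twist":[0,0,0]},{"gripper":85,"travel":[40,-18.5,-6],"twist":[0,0,0]},{"gripper":85,"travel":[40,-18.5,-6],"twist":[0,0,0]},{"gripper":85,"travel":[40,-18.5,-6],"twist":[0,0,0]},{"gripper":85,"travel":[40,-18.5,-6],"twist":[0,0,0]},{"gripper":85,"travel":[40,-18.5,-6],"twist":[0,0,0]},{"gripper":85,"travel":[0,0,0],"twist":[0,0,0.131]},{"gripper":85,"travel":[0,0,0],"twist":[0,0,0.131]},{"gripper":85,"travel":[0,0,0],"twist":[0,0,0]}]'
python3 - <<'E'
from h import *
o=bot.get_obs(); print(o["time"],o["q"],o["ee_pos"],o["tcp_rot"],o["wrist_force"])
c=bot.calibration("wrist"); im=bot.camera("wrist"); np.save("w1.npy",im); import pickle; pickle.dump(c,open("w1.pkl","wb")); print(c)
cv2.imwrite("pics/w1.png",im[:,:,::-1])
E
```

```text
time: 1.6
ee_pos: [0.4476, -0.2762, 0.2849]
tcp_rot: [-180.0, 0.0, 0.2]
wrist_force: [-0.0, 0.2, 0.1]
opening: 0.0852
grasp_force: 0.0
1.6 [-3.16771403e+01  3.27006261e+00  1.43155770e+01  1.01082916e+02
  7.76421963e-04  1.48151088e+02] [ 0.44760172 -0.27619328  0.28494355] [-1.79979605e+02  3.13604594e-02  1.71776618e-01] [-0.04080328  0.19816432  0.06037312]
{'vfov': 61.752373101090896, 'cx': 317.65834340639447, 'cy': 233.59405056588406, 'camera_from_world': array([[ 1.98974900e-03, -9.99997470e-01, -1.04924324e-03,
        -2.77007385e-01],
       [-9.65819214e-01, -2.19371489e-03,  2.59207319e-01,
         3.83925012e-01],
       [-2.59208965e-01,  4.97621773e-04, -9.65821135e-01,
         5.46620383e-01],
       [ 0.00000000e+00,  0.00000000e+00,  0.00000000e+00,
         1.00000000e+00]])}
```

View pics/w1.png

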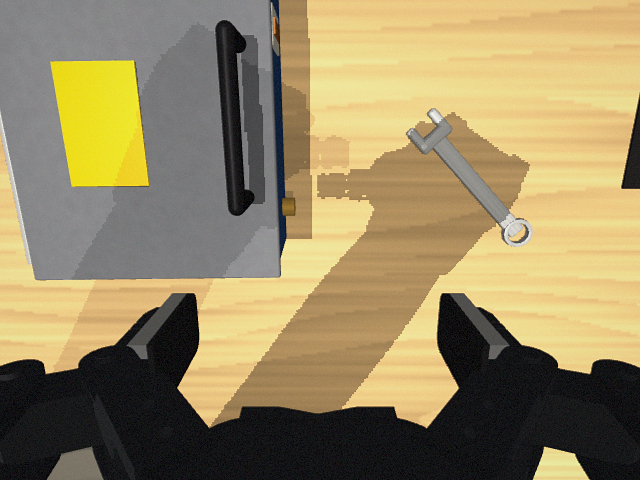

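The wrist view shows the handle bar running from about (224,27) to (236,208), and the cover's near edge from (35,279) to (281,276). I'll work out positions and turn the tool half round to keep joint 6 in range.

```bash
python3 - <<'E'
from h import *
import pickle
c=pickle.load(open("w1.pkl","rb")); im=np.load("w1.npy").astype(int)
d=(im.max(2)<40).astype(np.uint8); d[:5]=0; d[225:]=0; d[:,:205]=0; d[:,262:]=0
lab=cv2.connectedComponentsWithStats(d)
i=1+np.argmax(lab[2][1:,4]); print(lab[2][i])
m=lab[1]==i
for r in (50,80,110,140,170,185):
    xs=np.where(m[r])[0]; print(r,xs.min(),xs.max(),onz(c,((xs.min()+xs.max())/2,r),.157))
for uv in((224,22),(236,213)): print(uv,onz(c,uv,.160))
for uv in((35,279),(281,276)): print(uv,onz(c,uv,.117))
E
python3 -m crank '[{"gripper":85,"travel":[0,0,-3],"twist":[0,0,-0.185]},{"gripper":85,"travel":[0,0,-3],"twist":[0,0,-0.185]},{"gripper":85,"travel":[0,0,-3],"twist":[0,0,-0.185]},{"gripper":85,"travel":[0,0,0],"twist":[0,0,-0.185]},{"gripper":85,"travel":[0,0,0],"twist":[0,0,-0.185]},{"gripper":85,"travel":[0,0,0],"twist":[0,0,-0.185]},{"gripper":85,"travel":[0,0,0],"twist":[0,0,-0.185]},{"gripper":85,"travel":[0,0,0],"twist":[0,0,-0.185]},{"gripper":85,"travel":[0,0,0],"twist":[0,0,-0.185]},{"gripper":85,"travel":[0,0,0],"twist":[0,0,-0.185]},{"gripper":85,"travel":[0,0,0],"twist":[0,0,-0.185]},{"gripper":85,"travel":[0,0,0],"twist":[0,0,-0.185]}]'
```

```text
[ 216   21   39  195 3049]
50 217 243 [ 0.55858749 -0.22144574  0.157     ]
80 219 237 [ 0.54103273 -0.21921791  0.157     ]
110 222 239 [ 0.52283281 -0.21981577  0.157     ]
140 224 241 [ 0.50394518 -0.22010697  0.157     ]
170 226 242 [ 0.48433006 -0.2200738   0.157     ]
185 227 243 [ 0.47423705 -0.22022615  0.157     ]
(224, 22) [ 0.5737276 -0.219272   0.16     ]
(236, 213) [ 0.45550491 -0.22054578  0.16      ]
(35, 279) [ 0.39006573 -0.04221481  0.117     ]
(281, 276) [ 0.39320175 -0.24606606  0.117     ]
time: 3.15
ee_pos: [0.4474, -0.2765, 0.2942]
tcp_rot: [-180.0, -0.0, 127.8]
wrist_force: [0.4, -0.5, -0.4]
opening: 0.0848
grasp_force: 0.0
```

```bash
python3 -m crank '[{"gripper":60,"travel":[0,0,0],"twist":[0,0,-0.185]},{"gripper":60,"travel":[0,0,0],"twist":[0,0,-0.185]},{"gripper":60,"travel":[0,0,0],"twist":[0,0,-0.185]},{"gripper":60,"travel":[0,0,0],"twist":[0,0,-0.185]},{"gripper":60,"travel":[0,0,0],"twist":[0,0,-0.185]},{"gripper":60,"travel":[-23,19,20],"twist":[0,0,0]},{"gripper":60,"travel":[-23,19,20],"twist":[0,0,0]},{"gripper":60,"travel":[-23,19,20],"twist":[0,0,0]},{"gripper":60,"travel":[0,0,34],"twist":[0,0,0]},{"gripper":60,"travel":[0,0,0],"twist":[0,0,0]}]' 60
python3 - <<'E'
from h import *
o=bot.get_obs(); print(o["time"],o["q"],o["ee_pos"],o["tcp_rot"])
cv2.imwrite("pics/w2.png",bot.camera("wrist")[:,:,::-1])
E
```

```text
time: 4.4
ee_pos: [0.5151, -0.2185, 0.1978]
tcp_rot: [179.9, -0.2, -179.6]
wrist_force: [-0.1, 0.0, 0.5]
opening: 0.0604
grasp_force: 0.0
4.4 [-2.29801466e+01  5.99440917e+00  7.45285350e+00  9.17305790e+01
 -5.62269943e-04 -2.34211808e+01] [ 0.51513921 -0.21845603  0.19780053] [ 179.89234525   -0.24993618 -179.55872962]
```

View pics/w2.png

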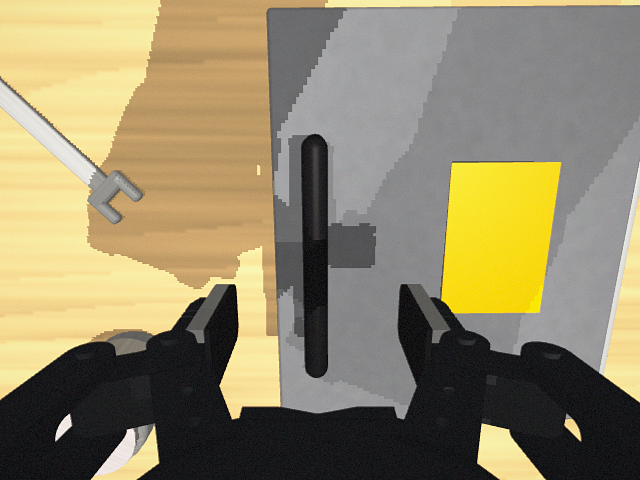

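The bar (col ~314) sits between the open fingers (236 to 400), centred. I'll descend 60 mm and close.

```bash
python3 -m crank '[{"gripper":60,"travel":[0,-1.5,20],"twist":[0,0,-0.009]},{"gripper":60,"travel":[0,0,20],"twist":[0,0,0]},{"gripper":60,"travel":[0,0,20],"twist":[0,0,0]},{"gripper":60,"travel":[0,0,0],"twist":[0,0,0]},{"gripper":0,"travel":[0,0,0],"twist":[0,0,0]},{"gripper":0,"travel":[0,0,0],"twist":[0,0,0]},{"gripper":0,"travel":[0,0,0],"twist":[0,0,0]},{"gripper":0,"travel":[0,0,0],"twist":[0,0,0]},{"gripper":0,"travel":[0,0,0],"twist":[0,0,0]},{"gripper":0,"travel":[0,0,0],"twist":[0,0,0]}]' 60
cat > plan.py <<'E'
# tool-frame rows (mm, rad) for grasp-point arc, tool tilting with cover; tool x=-x world, y=+y, z down at start
import numpy as np
from h import R
def row(t0,t1,k=0.42,off=np.radians(14.33),r=185.8,g=19.0):
    def pose(t):
        a=k*t  # tilt: gripper body towards +y ; in tool x-rotation
        c=np.array([-r*np.cos(off+t), r*np.sin(off+t)])        # grasp (y,z) rel. hinge
        d=np.array([-np.sin(a),-np.cos(a)])                    # tool z in (y,z)
        return c+g*d, a
    p0,a0=pose(t0); p1,a1=pose(t1); D=p1-p0
    zt=np.array([-np.sin(a0),-np.cos(a0)]); yt=np.array([np.cos(a0),-np.sin(a0)])
    return round(D@yt,2),round(D@zt,2),round(a1-a0,4)
E
python3 - <<'E'
from plan import *
T=np.append(np.arange(0,1.92,.06),1.92)
for i in range(len(T)-1): print(i,round(T[i+1],2),row(T[i],T[i+1]))
E
```

```text
time: 5.7
ee_pos: [0.5166, -0.2197, 0.1415]
tcp_rot: [179.9, 0.1, -179.1]
wrist_force: [-0.4, 5.2, 5.7]
opening: 0.0099
grasp_force: 58.5
0 0.06 (np.float64(2.6), np.float64(-10.72), np.float64(0.0252))
1 0.12 (np.float64(2.97), np.float64(-10.6), np.float64(0.0252))
2 0.18 (np.float64(3.34), np.float64(-10.48), np.float64(0.0252))
3 0.24 (np.float64(3.7), np.float64(-10.34), np.float64(0.0252))
4 0.3 (np.float64(4.06), np.float64(-10.19), np.float64(0.0252))
5 0.36 (np.float64(4.41), np.float64(-10.02), np.float64(0.0252))
6 0.42 (np.float64(4.76), np.float64(-9.85), np.float64(0.0252))
7 0.48 (np.float64(5.1), np.float64(-9.66), np.float64(0.0252))
8 0.54 (np.float64(5.43), np.float64(-9.46), np.float64(0.0252))
9 0.6 (np.float64(5.75), np.float64(-9.25), np.float64(0.0252))
10 0.66 (np.float64(6.07), np.float64(-9.02), np.float64(0.0252))
11 0.72 (np.float64(6.38), np.float64(-8.79), np.float64(0.0252))
12 0.78 (np.float64(6.68), np.float64(-8.55), np.float64(0.0252))
13 0.84 (np.float64(6.98), np.float64(-8.29), np.float64(0.0252))
14 0.9 (np.float64(7.26), np.float64(-8.03), np.
[... 434 characters left out ...]
), np.float64(-5.93), np.float64(0.0252))
22 1.38 (np.float64(9.17), np.float64(-5.59), np.float64(0.0252))
23 1.44 (np.float64(9.35), np.float64(-5.25), np.float64(0.0252))
24 1.5 (np.float64(9.53), np.float64(-4.91), np.float64(0.0252))
25 1.56 (np.float64(9.7), np.float64(-4.56), np.float64(0.0252))
26 1.62 (np.float64(9.85), np.float64(-4.2), np.float64(0.0252))
27 1.68 (np.float64(9.99), np.float64(-3.84), np.float64(0.0252))
28 1.74 (np.float64(10.11), np.float64(-3.47), np.float64(0.0252))
29 1.8 (np.float64(10.23), np.float64(-3.1), np.float64(0.0252))
30 1.86 (np.float64(10.33), np.float64(-2.73), np.float64(0.0252))
31 1.92 (np.float64(10.42), np.float64(-2.35), np.float64(0.0252))
```

```bash
python3 -m crank '[{"gripper":0,"travel":[0,2.6,-10.7],"twist":[0.025,0,0]},{"gripper":0,"travel":[0,3,-10.6],"twist":[0.025,0,0]},{"gripper":0,"travel":[0,3.3,-10.5],"twist":[0.025,0,0]},{"gripper":0,"travel":[0,3.7,-10.3],"twist":[0.025,0,0]},{"gripper":0,"travel":[0,4.1,-10.2],"twist":[0.025,0,0]},{"gripper":0,"travel":[0,4.4,-10],"twist":[0.025,0,0]}]'
cat > est.py <<'E'
from h import *
o=bot.get_obs(); Rm=R.from_euler("xyz",o["tcp_rot"],degrees=True).as_matrix()
g=o["ee_pos"]-0.0155*Rm[:,2]; v=np.array([-(g[1]+.040),g[2]-.111])
print("t",o["time"],"bar",g.round(4),"r",np.hypot(*v).round(4),"cover",round(np.arctan2(v[1],v[0])-.25,3),"F",o["wrist_force"].round(1),"M",o["torque"].round(2),"rot",o["tcp_rot"].round(1),"q",o["q"].round(0))
E
python3 est.py
```

```text
time: 6.45
ee_pos: [0.5161, -0.1953, 0.2014]
tcp_rot: [-171.3, 0.0, -179.2]
wrist_force: [4.9, 0.5, -5.3]
opening: 0.0098
grasp_force: 58.6
t 6.45 bar [ 0.5161 -0.193   0.2167] r 0.186 cover 0.355 F [ 4.9  0.5 -5.3] M [ 0.26 -0.98  0.14] rot [-171.3    0.  -179.2] q [-16.   2.   3.  89.  -8. -17.]
```

```bash
python3 -m crank '[{"gripper":0,"travel":[0,4.8,-9.8],"twist":[0.025,0,0]},{"gripper":0,"travel":[0,5.1,-9.7],"twist":[0.025,0,0]},{"gripper":0,"travel":[0,5.4,-9.5],"twist":[0.025,0,0]},{"gripper":0,"travel":[0,5.7,-9.2],"twist":[0.025,0,0]},{"gripper":0,"travel":[0,6.1,-9],"twist":[0.025,0,0]},{"gripper":0,"travel":[0,6.4,-8.8],"twist":[0.025,0,0]},{"gripper":0,"travel":[0,6.7,-8.5],"twist":[0.025,0,0]},{"gripper":0,"travel":[0,7,-8.3],"twist":[0.025,0,0]},{"gripper":0,"travel":[0,7.3,-8],"twist":[0.025,0,0]},{"gripper":0,"travel":[0,7.5,-7.7],"twist":[0.025,0,0]}]'
python3 est.py
```

```text
time: 7.7
ee_pos: [0.515, -0.1143, 0.2715]
tcp_rot: [-156.8, 0.1, -179.2]
wrist_force: [4.3, -6.5, 5.0]
opening: 0.0096
grasp_force: 59.1
t 7.7 bar [ 0.5149 -0.1082  0.2857] r 0.1876 cover 0.949 F [ 4.3 -6.5  5. ] M [-1.3  -0.67  0.34] rot [-1.568e+02  1.000e-01 -1.792e+02] q [ -0.   0.   7.  96. -23.  -1.]
```

```bash
python3 -m crank '[{"gripper":0,"travel":[0,7.8,-7.4],"twist":[0.025,0,0]},{"gripper":0,"travel":[0,8,-7.1],"twist":[0.025,0,0]},{"gripper":0,"travel":[0,8.3,-6.8],"twist":[0.025,0,0]},{"gripper":0,"travel":[0,8.5,-6.5],"twist":[0.025,0,0]},{"gripper":0,"travel":[0,8.7,-6.1],"twist":[0.025,0,0]},{"gripper":0,"travel":[0,9,-5.8],"twist":[0.025,0,0]},{"gripper":0,"travel":[0,9.2,-5.4],"twist":[0.025,0,0]},{"gripper":0,"travel":[0,9.4,-5.1],"twist":[0.025,0,0]},{"gripper":0,"travel":[0,9.5,-4.8],"twist":[0.025,0,0]}]'
python3 est.py
```

```text
time: 8.82
ee_pos: [0.5137, -0.0203, 0.2858]
tcp_rot: [-143.9, 0.4, -179.1]
wrist_force: [-2.3, -0.4, 23.4]
opening: 0.0097
grasp_force: 59.2
t 8.825 bar [ 0.5135 -0.0111  0.2983] r 0.1895 cover 1.474 F [-2.3 -0.4 23.4] M [-2.86  0.31 -0.2 ] rot [-143.9    0.4 -179.1] q [ 16.   6.  11. 105. -35.  19.]
```

```bash
python3 -m crank '[{"gripper":0,"travel":[0,-1.2,-1.6],"twist":[0,0,0]},{"gripper":0,"travel":[0,0,0],"twist":[0,0,0]}]'
python3 est.py
```

```text
time: 9.07
ee_pos: [0.5137, -0.0193, 0.285]
tcp_rot: [-144.1, 0.2, -179.1]
wrist_force: [1.7, 2.7, 10.0]
opening: 0.0097
grasp_force: 59.9
t 9.075 bar [ 0.5135 -0.0102  0.2976] r 0.189 cover 1.479 F [ 1.7  2.7 10. ] M [-0.2  -0.27  0.27] rot [-144.1    0.2 -179.1] q [ 16.   6.  11. 105. -35.  19.]
```

```bash
python3 - <<'E'
from plan import *
T=np.linspace(1.48,1.92,10)
for i in range(9): print(round(T[i+1],2),*row(T[i],T[i+1],r=188.5,g=15.5))
E
python3 -m crank '[{"gripper":0,"travel":[0,7.8,-4.2],"twist":[0.02,0,0]},{"gripper":0,"travel":[0,7.9,-4],"twist":[0.02,0,0]},{"gripper":0,"travel":[0,8,-3.8],"twist":[0.02,0,0]},{"gripper":0,"travel":[0,8.1,-3.6],"twist":[0.02,0,0]},{"gripper":0,"travel":[0,0,0],"twist":[0,0,0]}]'
python3 est.py
```

```text
1.53 8.03 -3.91 0.0205
1.58 8.13 -3.67 0.0205
1.63 8.24 -3.43 0.0205
1.68 8.33 -3.19 0.0205
1.72 8.42 -2.94 0.0205
1.77 8.5 -2.69 0.0205
1.82 8.57 -2.44 0.0205
1.87 8.63 -2.19 0.0205
1.92 8.69 -1.93 0.0205
time: 9.7
ee_pos: [0.5132, 0.0161, 0.2769]
tcp_rot: [-139.5, 0.2, -179.1]
wrist_force: [1.6, 3.2, 9.4]
opening: 0.0096
grasp_force: 60.3
t 9.7 bar [0.513  0.0262 0.2887] r 0.1896 cover 1.677 F [1.6 3.2 9.4] M [-0.3  -0.22  0.17] rot [-139.5    0.2 -179.1] q [ 22.  10.  12. 109. -37.  26.]
```

```bash
python3 -m crank '[{"gripper":0,"travel":[0,8.2,-3.2],"twist":[0.02,0,0]},{"gripper":0,"travel":[0,8.2,-3],"twist":[0.02,0,0]},{"gripper":0,"travel":[0,8.3,-2.8],"twist":[0.02,0,0]},{"gripper":0,"travel":[0,6,-1.7],"twist":[0.012,0,0]},{"gripper":0,"travel":[0,0,0],"twist":[0,0,0]}]'
python3 est.py
```

```text
time: 10.32
ee_pos: [0.5127, 0.0464, 0.2636]
tcp_rot: [-135.4, 0.1, -179.1]
wrist_force: [1.9, 5.1, 8.3]
opening: 0.0096
grasp_force: 60.7
t 10.325 bar [0.5126 0.0573 0.2746] r 0.1903 cover 1.857 F [1.9 5.1 8.3] M [-0.07 -0.26  0.3 ] rot [-1.354e+02  1.000e-01 -1.791e+02] q [ 26.  14.  14. 112. -40.  33.]
```

```bash
python3 -m crank '[{"gripper":0,"travel":[0,4,-1],"twist":[0.008,0,0]},{"gripper":0,"travel":[0,4,-1],"twist":[0.008,0,0]},{"gripper":0,"travel":[0,0,0],"twist":[0,0,0]}]'
python3 est.py
python3 -m crank '[{"gripper":0,"travel":[0,4,-0.9],"twist":[0.008,0,0]},{"gripper":0,"travel":[0,0,0],"twist":[0,0,0]}]'
python3 est.py
```

```text
time: 10.7
ee_pos: [0.5126, 0.0531, 0.2595]
tcp_rot: [-134.5, 0.1, -179.1]
wrist_force: [1.8, 3.5, 8.3]
opening: 0.0095
grasp_force: 60.6
t 10.7 bar [0.5124 0.0642 0.2703] r 0.1904 cover 1.9 F [1.8 3.5 8.3] M [-0.26 -0.31  0.32] rot [-1.345e+02  1.000e-01 -1.791e+02] q [ 27.  15.  14. 113. -40.  35.]
time: 10.95
ee_pos: [0.5126, 0.0565, 0.2573]
tcp_rot: [-134.0, 0.1, -179.1]
wrist_force: [3.1, 4.5, 8.4]
opening: 0.0094
grasp_force: 60.6
t 10.95 bar [0.5124 0.0676 0.268 ] r 0.1904 cover 1.922 F [3.1 4.5 8.4] M [-0.37 -0.28  0.29] rot [-1.340e+02  1.000e-01 -1.791e+02] q [ 27.  16.  14. 113. -40.  35.]
```

```bash
python3 -m crank '[{"gripper":0,"travel":[0,3,-0.6],"twist":[0.006,0,0]},{"gripper":0,"travel":[0,0,0],"twist":[0,0,0]}]'
python3 est.py
python3 -m crank '[{"gripper":0,"travel":[0,3,-0.6],"twist":[0.006,0,0]},{"gripper":0,"travel":[0,0,0],"twist":[0,0,0]}]'
python3 est.py
python3 -m crank '[{"gripper":0,"travel":[0,3,-0.6],"twist":[0.006,0,0]},{"gripper":0,"travel":[0,0,0],"twist":[0,0,0]}]'
python3 est.py
```

```text
time: 11.2
ee_pos: [0.5126, 0.0576, 0.2571]
tcp_rot: [-133.5, 0.2, -179.1]
wrist_force: [2.0, -5.0, 14.9]
opening: 0.0094
grasp_force: 60.0
t 11.2 bar [0.5124 0.0688 0.2677] r 0.1908 cover 1.928 F [ 2.  -5.  14.9] M [-2.32 -0.27  0.31] rot [-133.5    0.2 -179.1] q [ 27.  16.  14. 113. -41.  36.]
time: 11.45
ee_pos: [0.5126, 0.0577, 0.257]
tcp_rot: [-132.9, 0.2, -179.1]
wrist_force: [2.0, -22.7, 20.0]
opening: 0.0097
grasp_force: 59.5
t 11.45 bar [0.5124 0.0691 0.2676] r 0.1908 cover 1.929 F [  2.  -22.7  20. ] M [-5.52 -0.34  0.22] rot [-132.9    0.2 -179.1] q [ 28.  16.  14. 114. -41.  37.]
time: 11.7
ee_pos: [0.5126, 0.0579, 0.257]
tcp_rot: [-132.3, 0.2, -179.1]
wrist_force: [1.5, -39.9, 27.0]
opening: 0.0094
grasp_force: 59.2
t 11.7 bar [0.5124 0.0693 0.2674] r 0.1908 cover 1.931 F [  1.5 -39.9  27. ] M [-8.81 -0.33  0.26] rot [-132.3    0.2 -179.1] q [ 28.  17.  14. 114. -41.  37.]
```

```bash
python3 -m crank '[{"gripper":0,"travel":[0,-6,1.5],"twist":[-0.01,0,0]},{"gripper":0,"travel":[0,0,0],"twist":[0,0,0]}]'
python3 est.py
python3 -m crank '[{"gripper":30,"travel":[0,0,0],"twist":[0,0,0]},{"gripper":30,"travel":[0,0,0],"twist":[0,0,0]},{"gripper":30,"travel":[0,0,0],"twist":[0,0,0]},{"gripper":30,"travel":[0,0,0],"twist":[0,0,0]}]'
python3 est.py
```

```text
time: 11.95
ee_pos: [0.5126, 0.0575, 0.2571]
tcp_rot: [-133.5, 0.2, -179.2]
wrist_force: [1.1, -2.7, 15.1]
opening: 0.0098
grasp_force: 61.5
t 11.95 bar [0.5124 0.0688 0.2677] r 0.1908 cover 1.927 F [ 1.1 -2.7 15.1] M [-1.82 -0.26  0.26] rot [-133.5    0.2 -179.2] q [ 27.  16.  14. 113. -41.  36.]
time: 12.45
ee_pos: [0.5122, 0.0583, 0.2541]
tcp_rot: [-133.6, -0.0, -179.2]
wrist_force: [0.1, -0.2, 0.1]
opening: 0.0301
grasp_force: 0.0
t 12.45 bar [0.5121 0.0695 0.2648] r 0.1888 cover 1.94 F [ 0.1 -0.2  0.1] M [ 0.66  0.01 -0.01] rot [-133.6   -0.  -179.2] q [ 27.  16.  14. 113. -40.  36.]
```

```bash
python3 -m crank '[{"gripper":30,"travel":[0,0,-20],"twist":[0,0,0]},{"gripper":30,"travel":[0,0,-40],"twist":[0,0,0]},{"gripper":30,"travel":[0,0,-40],"twist":[0,0,0]},{"gripper":70,"travel":[0,-25,-24],"twist":[0,0,0]},{"gripper":70,"travel":[0,-25,-24],"twist":[0,0,0]},{"gripper":70,"travel":[0,0,0],"twist":[-0.162,0,0]},{"gripper":70,"travel":[0,0,0],"twist":[-0.162,0,0]},{"gripper":70,"travel":[0,0,0],"twist":[-0.162,0,0]},{"gripper":70,"travel":[0,0,0],"twist":[-0.162,0,0]},{"gripper":70,"travel":[0,0,0],"twist":[-0.162,0,0]},{"gripper":70,"travel":[0,0,0],"twist":[0,0,0]}]'
python3 est.py
python3 -c "
from h import *
cv2.imwrite('pics/top2.png',bot.camera('top')[:,:,::-1])"
```

```text
time: 13.82
ee_pos: [0.5088, 0.116, 0.3749]
tcp_rot: [179.1, 1.0, -178.5]
wrist_force: [-0.1, -0.6, -0.1]
opening: 0.0702
grasp_force: 0.0
t 13.825 bar [0.5085 0.1158 0.3903] r 0.3198 cover 1.829 F [-0.1 -0.6 -0.1] M [-0.05  0.02  0.03] rot [ 179.1    1.  -178.5] q [ 12.   6.  28. 111.   1.  11.]
```

View pics/top2.png

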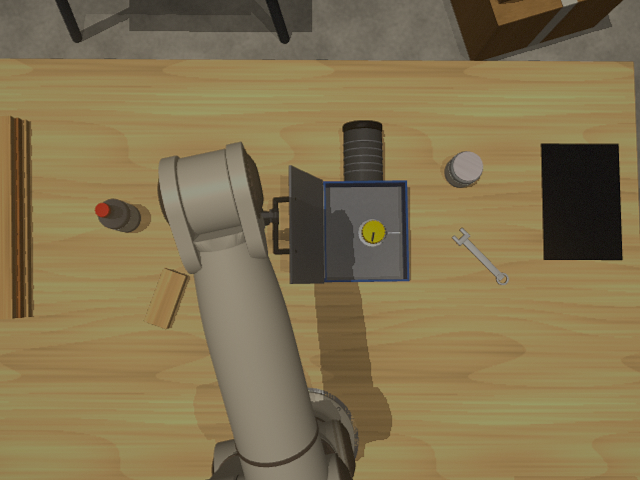

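The cover stands open on its stop, and the yellow cap shows at about (373,232) inside the tank.

```bash
python3 -m crank '[{"gripper":75,"travel":[-2,-30,0],"twist":[0,0,0]},{"gripper":75,"travel":[-1,-48,0],"twist":[0,0,0]},{"gripper":75,"travel":[-1,-50,0],"twist":[0,0,0]},{"gripper":75,"travel":[-1,-50,0],"twist":[0,0,0]},{"gripper":75,"travel":[0,-48,0],"twist":[0,0,0]},{"gripper":75,"travel":[0,-30,0],"twist":[0,0,0]},{"gripper":85,"travel":[0,-20,40],"twist":[0,0,0]},{"gripper":85,"travel":[0,0,40],"twist":[0,0,0]},{"gripper":85,"travel":[0,0,30],"twist":[0,0,0]},{"gripper":85,"travel":[0,0,0],"twist":[0,0,0]},{"gripper":85,"travel":[0,0,0],"twist":[0,0,0]}]'
python3 - <<'E'
from h import *
c=bot.calibration("wrist"); im=bot.camera("wrist"); cv2.imwrite("pics/w3.png",im[:,:,::-1])
def cap(im,c):
    h=cv2.cvtColor(im,cv2.COLOR_RGB2HSV); m=cv2.inRange(h,(20,120,60),(35,255,255))
    k=max(cv2.findContours(m,0,2)[0],key=cv2.contourArea); (u,v),r=cv2.minEnclosingCircle(k)
    print((u,v),r,onz(c,(u,v),.090), cv2.boundingRect(k))
cap(im,c)
o=bot.get_obs(); print(o["ee_pos"],o["tcp_rot"],o["q"])
E
```

```text
time: 15.25
ee_pos: [0.5251, -0.1547, 0.2607]
tcp_rot: [179.2, 0.9, -178.2]
wrist_force: [-0.4, -0.3, 0.0]
opening: 0.085
grasp_force: 0.0
(308.5, 190.5) 36.58561706542969 [ 0.51156655 -0.16013489  0.09      ] (273, 154, 72, 74)
[ 0.52536686 -0.1549214   0.2611626 ] [ 179.18447726    0.97662629 -178.20900171] [-16.99520858   4.75661698  13.18244324  97.7638529    1.0865798
 -18.78688036]
```

View pics/w3.png

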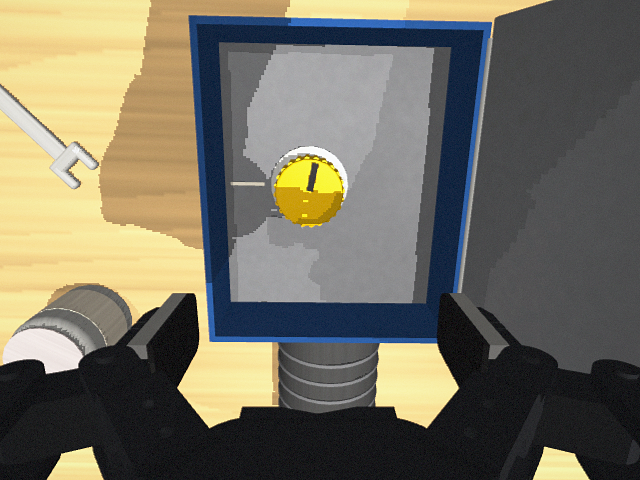

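The cap's centre is at (308,190), unobstructed, with the tank clear around it.

Run:
```python
from h import *
o=bot.get_obs(); A=R.from_euler("xyz",o["tcp_rot"],degrees=True); B=R.from_euler("xyz",[180,0,-179],degrees=True)
print((A.inv()*B).as_rotvec().round(4), (B.inv().apply(np.array([.512,-.160,.060])-o["ee_pos"])*1000).round(1))
```

```text
[0.0144 0.0169 0.0139] [ 13.5  -4.8 201.2]
```

```bash
python3 -m crank '[{"gripper":85,"travel":[0,0,0],"twist":[0.0144,0.0169,0.0139]},{"gripper":85,"travel":[13.5,-5,20],"twist":[0,0,0]},{"gripper":85,"travel":[0,0,45],"twist":[0,0,0]},{"gripper":85,"travel":[0,0,45],"twist":[0,0,0]},{"gripper":85,"travel":[0,0,0],"twist":[0,0,0]},{"gripper":85,"travel":[0,0,0],"twist":[0,0,0]}]'
python3 -c "
from h import *
cv2.imwrite('pics/w4.png',bot.camera('wrist')[:,:,::-1])"
```

```text
time: 16.05
ee_pos: [0.5123, -0.1605, 0.1519]
tcp_rot: [180.0, 0.0, -179.0]
wrist_force: [-0.3, -0.4, -0.6]
opening: 0.085
grasp_force: 0.0
```

View pics/w4.png

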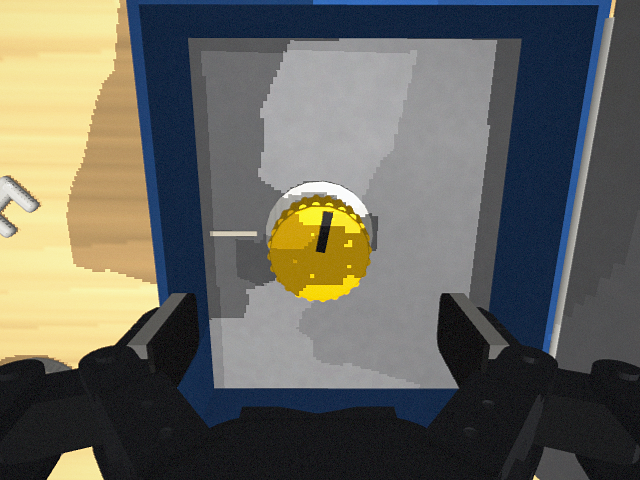

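The cap's centre is at (320,253), midway between the fingers.

```bash
python3 -c "
from h import *
print(onz(bot.calibration('wrist'),(320,252),.09))"
python3 -m crank '[{"gripper":85,"travel":[0,0,30],"twist":[0,0,0]},{"gripper":85,"travel":[0,0,30],"twist":[0,0,0]},{"gripper":85,"travel":[0,0,20],"twist":[0,0,0]},{"gripper":85,"travel":[0,0,10],"twist":[0,0,0]},{"gripper":85,"travel":[0,0,0],"twist":[0,0,0]}]' 70
python3 est.py
```

```text
[ 0.51271828 -0.15959461  0.09      ]
time: 16.73
ee_pos: [0.5118, -0.1603, 0.0605]
tcp_rot: [180.0, -0.0, -179.0]
wrist_force: [-0.1, 0.1, 0.8]
opening: 0.0847
grasp_force: 0.0
t 16.725 bar [ 0.5118 -0.1603  0.076 ] r 0.1253 cover -0.533 F [-0.1  0.1  0.8] M [ 0.01  0.04 -0.05] rot [ 180.   -0. -179.] q [-17.   3. -11.  76.   0. -18.]
```

Close on the cap and begin turning.

```bash
python3 -m crank '[{"gripper":40,"travel":[0,0,0],"twist":[0,0,0]},{"gripper":40,"travel":[0,0,0],"twist":[0,0,0]},{"gripper":40,"travel":[0,0,0],"twist":[0,0,0]},{"gripper":40,"travel":[0,0,0],"twist":[0,0,0]},{"gripper":40,"travel":[0,0,0],"twist":[0,0,0]}]' 70
python3 est.py
python3 -m crank '[{"gripper":40,"travel":[0,0,0],"twist":[0,0,0.1]},{"gripper":40,"travel":[0,0,0],"twist":[0,0,0.1]},{"gripper":40,"travel":[0,0,0],"twist":[0,0,0.1]},{"gripper":40,"travel":[0,0,0],"twist":[0,0,0.1]},{"gripper":40,"travel":[0,0,0],"twist":[0,0,0]}]'
python3 est.py
```

```text
time: 17.35
ee_pos: [0.512, -0.1597, 0.0613]
tcp_rot: [179.9, 0.1, -179.0]
wrist_force: [-1.5, 3.9, 8.3]
opening: 0.0524
grasp_force: 72.0
t 17.35 bar [ 0.5119 -0.1598  0.0768] r 0.1246 cover -0.528 F [-1.5  3.9  8.3] M [ 0.87  0.38 -0.05] rot [ 1.799e+02  1.000e-01 -1.790e+02] q [-17.   3. -11.  76.   0. -18.]
time: 17.98
ee_pos: [0.5121, -0.1592, 0.0613]
tcp_rot: [179.8, -0.0, 158.0]
wrist_force: [-0.0, 6.6, 8.2]
opening: 0.0524
grasp_force: 71.8
t 17.975 bar [ 0.5121 -0.1593  0.0768] r 0.1241 cover -0.53 F [-0.   6.6  8.2] M [1.41 0.2  0.08] rot [179.8  -0.  158. ] q [-17.   3. -11.  76.   0.   5.]
```

```bash
for i in 1 2; do python3 -m crank '[{"gripper":40,"travel":[0,0,0],"twist":[0,0,0.1]},{"gripper":40,"travel":[0,0,0],"twist":[0,0,0.1]},{"gripper":40,"travel":[0,0,0],"twist":[0,0,0.1]},{"gripper":40,"travel":[0,0,0],"twist":[0,0,0]}]' >/dev/null
python3 est.py; done
```

```text
t 18.475 bar [ 0.5123 -0.159   0.0768] r 0.1238 cover -0.53 F [-1.1  9.1  7.8] M [ 1.77 -0.02  0.1 ] rot [179.8  -0.  140.8] q [-17.   3. -11.  76.   0.  22.]
t 18.975 bar [ 0.5126 -0.1587  0.0768] r 0.1235 cover -0.53 F [ 2.8 10.9  7.6] M [ 2.08 -0.37  0.05] rot [ 1.798e+02 -1.000e-01  1.237e+02] q [-17.   3. -11.  76.   0.  39.]
```

```bash
python3 -m crank '[{"gripper":40,"travel":[0.8,0.6,0],"twist":[0,0,0.1]},{"gripper":40,"travel":[0,0,0],"twist":[0,0,0.1]},{"gripper":40,"travel":[0,0,0],"twist":[0,0,0.1]},{"gripper":40,"travel":[0,0,0],"twist":[0,0,0]}]' >/dev/null
python3 est.py;  python3 -m crank '[{"gripper":40,"travel":[0,0,0],"twist":[0,0,0.1]},{"gripper":40,"travel":[0,0,0],"twist":[0,0,0.1]},{"gripper":40,"travel":[0,0,0],"twist":[0,0,0.1]},{"gripper":40,"travel":[0,0,0],"twist":[0,0,0]}]' >/dev/null
python3 est.py
```

```text
t 19.475 bar [ 0.5129 -0.1584  0.0768] r 0.1232 cover -0.531 F [2.7 5.7 5.4] M [ 1.16 -0.62  0.22] rot [ 1.798e+02 -1.000e-01  1.065e+02] q [-17.   3. -11.  76.   0.  56.]
t 19.975 bar [ 0.5133 -0.1584  0.0769] r 0.1232 cover -0.531 F [5.9 6.2 3.9] M [ 1.11 -1.06  0.75] rot [ 1.798e+02 -1.000e-01  8.930e+01] q [-17.   3. -11.  76.   0.  73.]
```

```bash
for i in 1 2; do python3 -m crank '[{"gripper":40,"travel":[0,0,0],"twist":[0,0,0.1]},{"gripper":40,"travel":[0,0,0],"twist":[0,0,0.1]},{"gripper":40,"travel":[0,0,0],"twist":[0,0,0.1]},{"gripper":40,"travel":[0,0,0],"twist":[0,0,0]}]' >/dev/null
python3 est.py; done
```

```text
t 20.475 bar [ 0.5137 -0.1584  0.0769] r 0.1233 cover -0.531 F [7.7 6.  3.1] M [ 1.08 -1.51  0.82] rot [179.8  -0.2  72.1] q [-17.   3. -11.  76.   0.  91.]
t 20.975 bar [ 0.514  -0.1586  0.0769] r 0.1234 cover -0.53 F [8.8 4.5 1.9] M [ 0.84 -1.88  0.79] rot [179.8  -0.3  55. ] q [-17.   3. -11.  76.   0. 108.]
```

```bash
python3 -m crank '[{"gripper":40,"travel":[0,0,0],"twist":[0,0,-0.05]},{"gripper":40,"travel":[0,0,0],"twist":[0,0,-0.05]},{"gripper":40,"travel":[0,0,0],"twist":[0,0,-0.05]},{"gripper":40,"travel":[0,0,0],"twist":[0,0,0]}]' >/dev/null
python3 est.py
python3 -m crank '[{"gripper":85,"travel":[0,0,0],"twist":[0,0,0]},{"gripper":85,"travel":[0,0,0],"twist":[0,0,0]},{"gripper":85,"travel":[0,0,0],"twist":[0,0,0]},{"gripper":85,"travel":[0,0,0],"twist":[0,0,0]},{"gripper":85,"travel":[0,0,-20],"twist":[0,0,0]},{"gripper":85,"travel":[0,0,-40],"twist":[0,0,0]},{"gripper":85,"travel":[0,0,-50],"twist":[0,0,0]},{"gripper":85,"travel":[0,0,-50],"twist":[0,0,0]},{"gripper":85,"travel":[0,0,-40],"twist":[0,0,0]},{"gripper":85,"travel":[0,0,0],"twist":[0,0,0]},{"gripper":85,"travel":[0,0,0],"twist":[0,0,0]}]'
python3 - <<'E'
from h import *
a=bot.camera("wrist"); b=bot.camera("top"); s=bot.camera("scene")
im=np.hstack([a[::1,::1][:, :][60:420,120:520], cv2.resize(b[140:320,220:420],(400,360))])
cv2.imwrite("pics/end.png",im[:,:,::-1])
E
python3 est.py
```

```text
t 21.475 bar [ 0.5139 -0.1585  0.0769] r 0.1233 cover -0.53 F [8.7 5.3 3.3] M [ 1.1  -1.73  0.15] rot [179.8  -0.2  63.6] q [-17.   3. -11.  76.   0.  99.]
time: 22.85
ee_pos: [0.5116, -0.1594, 0.2588]
tcp_rot: [-179.9, -0.0, 63.5]
wrist_force: [-0.2, 0.1, 0.0]
opening: 0.0846
grasp_force: 0.0
t 23.0 bar [ 0.5113 -0.1593  0.2737] r 0.2018 cover 0.688 F [ 0.5  0.  -1.2] M [0.   0.04 0.06] rot [-179.8   -0.    63.5] q [-17.   4.  12.  98.   0.  99.]
```

View pics/end.png

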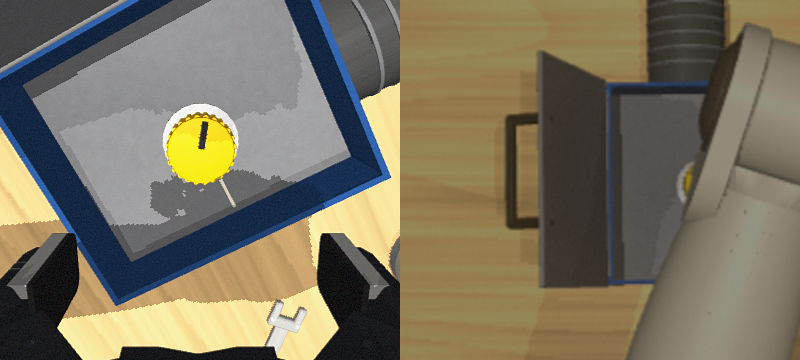

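The pointer on the cap is still about 10° off image-up, as before the grip, so the cap turned the full 2.05 rad with the hand and the torque plateau was the ratchet slipping. The cover rests open and the robot is clear of everything.

```bash
python3 -c "
from workcell import bot
print(bot.job_done())"
```

```text
the job is handed in; nothing more can be done
None
```

I handed the job in at about 23 s with the cover set down gently on its stop, the cap tight and its ratchet slipped by an estimated 0.5 rad (torque levelled off at 0.8 N m), the gripper clear and the bench items untouched; no verdict was returned.

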